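# Wind the planing clamp tight on an offcut by its loose-sleeved crank

### The job

Set the square wooden offcut with the dark knot flat on the bed of the grey planing clamp, lengthwise between the end stop and the jaw, and let go of it. Then take the crank by its loose wooden sleeve and, keeping hold of the sleeve all the while the crank turns, wind it clockwise until the jaw grips the offcut firmly but is not overtightened: stop when the sleeve takes about 4 N more push than it did while the crank ran free. Then let go without backing the crank off, and leave the plane, the wedge and the strip where they lie.

Things in the scene. Friction and masses are not known exactly. Their poses are not given: they have to be found in the camera images.
- clamp: Grey planing clamp, fixed to the table: base 86 x 300 x 12 mm, long along its y. Origin: centre of its underside, z up. From -y to +y: steel end stop, free bed (top at z = 12 mm), jaw 56 mm wide (top at 53 mm) on a carriage, gear housing 74 x 70 mm (top at 62 mm) with the crank on it. Gap between end stop and jaw at the start: 113 to 137 mm.
- bed (a point): Point on the bed top, on the clamp's centre line, 50 mm from the end stop's face: the centre of the offcut's underside comes here when clamped. Turning the crank clockwise moves the sprung jaw (12 N per mm) to the end stop, 6 mm per rad. How far the jaw stands out is set by hand, varies by 16 mm and is not measured: it meets the offcut at a crank angle of 4.1 to 6.9 rad, to be felt.
- end_stop: Steel end stop of the clamp, 66 mm wide, 40 mm high; origin at the foot of the middle of its working face, on the bed; axes as the clamp's: +y points from the face along the bed to the jaw.
- block: Offcut of pale wood, square in section, 45 x 100 x 45 mm (its y is the length), 0.13 kg, with a round dark knot on it; lies loose on the table to the right of the clamp. Origin: centre of its underside, z up. Hold it across its 45 mm width. In the clamp its length lies along the clamp's y; the jaw pushes it up to the end stop, within 14 mm of the clamp's centre line.
- sleeve: Loose wooden sleeve of the crank, upright, 22 mm in diameter, 64 mm long, spins freely on its pin. Origin: on the pin at its lower end (85 mm above the table); its top is at 149 mm, with a steel pin head up to 155 mm. Room for fingers all round; the crank arm ends below it at 82 mm.
- crank_axis (a point): Point on the upright axis of the crank, 117 mm above the table, at the height of the middle of the sleeve.
- crank_grip (a point): Middle of the sleeve, on its pin, 117 mm above the table: the place to hold. It runs on a level circle of 55 mm radius about crank_axis. Running free it takes about 8 N of push along the circle (5 to 8 N is felt, by how you move and pause: compare like with like), and about 0.1 N more for each N with which the jaw grips the offcut.
- crank (a joint): Crank angle in rad, 0.7 to 1.9 at the start, grows clockwise seen from above (tightening), end of travel 9.2. At 0 the sleeve lies on the clamp's +x side of the axis. Friction (0.46 N m) holds the crank where it is left, also when tight. A grip on the offcut of 20 to 70 N is right; more spoils it.
- plane: Bystander: block plane, 52 x 165 x 56 mm, near the robot. Origin: centre of its underside.
- wedge: Bystander: sawn wooden wedge, 32 x 90 x 34 mm, on the right. Origin: centre of its underside.
- strip: Bystander: flat dark wooden strip, 25 x 160 x 12 mm, near the robot. Origin: centre of its underside.
Things that resemble listed ones, but are neither listed nor needed, are in the scene too. Leave any turquoise look-alike of the block alone.

How it is judged:
By the outcome, as a careful person would: the job done as asked, in the order asked, and still so for the second after the job is handed in, with the robot touching nothing.
It also fails if it takes over 72 s, if anything falls off the work surface, if the arm or the gripper's body presses on something with over 40 N, if the wrist force passes 120 N, or if a joint passes its speed limit or range.

### The arm

A 6-joint arm with a two-finger parallel gripper is mounted at the origin on a cart in front of the work surface, level with it; the furniture and walls round the work are solid. World frame = base frame: x ahead of the robot, y to its left, z up, the work surface at z = 0. Lengths are in mm, angles in rad, forces in N, time in s.
With the tool pointing down it reaches from about 300 to 775 mm from the base axis. Payload 14.6 kg.
Tool frame: the origin (TCP) lies at the very end of the fingers, on their centre line; the grasp point (between the pads) lies 19 mm behind it; z points along the fingers, y is the line along which they close (so a half turn about z gives the same grasp; the last joint's range is limited). The gripper opens to 94 mm and grips with 3 to 60 N. Pads are 16 mm wide; open, the fingers measure 119 mm over their backs; the gripper's body (75 mm by 177 mm) begins 78 mm behind the grasp point.
Start: joints at [1.085, 0.3, 1.521, -0, 1.321, -0.067], TCP at [223.662, 502.459, 205.446] pointing down, gripper open.
Joint ranges: [-3.03, 3.03], [-0.79, 2.21], [0.23, 2.52], [-1.04, 4.18], [0, 3.07], [-2.55, 2.55]. Speed limits (rad/s): [2.22, 2.22, 2.57, 3.14, 3.14, 3.14].

### API

Orientations are given as [roll, pitch, yaw] about the fixed x, y, z axes, in that order (R = Rz(yaw) Ry(pitch) Rx(roll)).
In Python, from cell import manip, optics gives the robot as it stands.
- The arm moves only by the shell command python3 -m crank 'ROWS' [FORCE]. ROWS is JSON, a list of rows, each a list of 7 numbers: the opening in per cent of the stroke, from 0 (shut) to 100 (fully open), then the shift along the tool's x, y, z in mm, then the turn, a rotation vector about the tool's x, y, z in rad. A call has 1 to 10 rows; each row is the pose to reach, as a shift and turn from the pose commanded when the call began, along the tool's axes at that moment; what a row does not reach only later rows make up. A row lasts 1/10 s, in which the tool goes at most 50 mm and 8.59 degrees, less where a joint would pass 70% of its speed; a pose out of reach is approached as far as the arm can. A call with a gripper value outside its range is refused whole. The fingers move at their own pace and stop on an object; FORCE is the grip in N (left out, the last holds). Time passes only in rows, so rows that repeat a pose let the fingers close. It gives the time, the measured TCP pose, the force, the opening and the grip force at its end, in the units of the state.
- manip.read_state(): the state, without advancing time (a new reading comes with each control period).
- optics.camera(name): name is "scene" or "top" or "wrist"; returns (picture, depth): 420x560x3 uint8, red, green, blue; 420x560 float32, mm along the optical axis (not along the pixel's ray), 0 where there is no reading.
- optics.calibration(name): a dict with "camera_matrix" (3x3 intrinsics, pixels), "R" (3x3) and "t" (3): a world point X has camera coordinates R X + t. Camera axes: x right, y down, z forward; pixel columns grow to the right and rows downward; lengths in mm; the calibration is good to about 2 mm. A picture is of the moment at which its call begins: read the wrist's pose just before it. calibration takes no time and is no camera call; for the wrist camera it gives the pose at the moment of the call.
- manip.sign_off(): hands the job in; it is judged then, once.
The state is a dict: "clock": time; "joints": joint angles; "qd": joint speeds; "effort": joint torques, N m; "eef_pos": TCP position; "eef_rot": TCP orientation; "wrist_force": force on the tool from outside, world axes, zero at the start; "moment": the same for the moment, N m; "finger_gap": finger opening in mm; "finger_force": force on a finger pad.
Only numpy, scipy, OpenCV 4.12 (cv2) and the standard library are available. Lean on these libraries where they do the work, as an engineer would, in place of code of your own. Each camera call takes 0.05 s, during which the arm holds its last target. There are 200 camera calls.

## Working session

There is one attempt and no reset: what is moved stays moved. The work goes in short steps, Python scripts to look and compute and a shell command to move; the robot and the scene stay as the last step left them, time stands still between calls to the robot, and variables do not carry over. Pictures are saved under pics/ and viewed, at most 10 in all, crops included, and the job is handed in when it is done.

```bash
ls; mkdir -p pics; python3 - <<'E'
from cell import manip, optics
import cv2,numpy as np
s=manip.read_state();print(s)
for n in ["top","scene"]:
    p,d=optics.camera(n);cv2.imwrite(f"pics/{n}1.png",p[...,::-1]);np.savez(f"pics/{n}1.npz",p=p,d=d)
    c=optics.calibration(n);print(n,c)
E
```

```text
pics
{'clock': 0.0, 'joints': array([ 1.08540005e+00,  3.00479418e-01,  1.52159256e+00,  1.05784276e-06,
        1.32069287e+00, -6.66114780e-02]), 'qd': array([-0.00077699, -0.00148629, -0.00045142, -0.00149158,  0.00017605,
       -0.00032429]), 'effort': array([-7.49063183e-04, -5.31810093e+01, -3.52744353e+01,  7.07768602e-02,
        2.43422430e-02, -9.95453934e-05]), 'eef_pos': array([223.54153536, 502.23146428, 204.87691272]), 'eef_rot': array([-3.14042313e+00, -7.90459164e-05,  2.72280755e+00]), 'wrist_force': array([-0.32173763, -0.25305151,  0.25913427]), 'moment': array([0.03368611, 0.04026099, 0.03069924]), 'finger_force': 0.0, 'finger_gap': 93.50527442370311}
top {'camera_matrix': array([[462.50869163,   0.        , 277.92327944],
       [  0.        , 462.50869163, 217.33576824],
       [  0.        ,   0.        ,   1.        ]]), 'R': array([[ 0.02682543, -0.99941183,  0.02136344],
       [-0.99304927, -0.02909253, -0.11404728],
       [ 0.11460171, -0.01815558, -0.9932456 ]]), 't': array([-182.38578162,  537.83402865, 1304.09621335])}
scene {'camera_matrix': array([[522.73822342,   0.        , 273.0099171 ],
       [  0.        , 522.73822342, 201.73259189],
       [  0.        ,   0.        ,   1.        ]]), 'R': array([[ 0.47295677, -0.88107328,  0.0046663 ],
       [-0.43828065, -0.23985514, -0.86624453],
       [ 0.76434414,  0.40765106, -0.49959848]]), 't': array([-368.65102881,  293.06322863, 1105.51206595])}
```

View pics/top1.png

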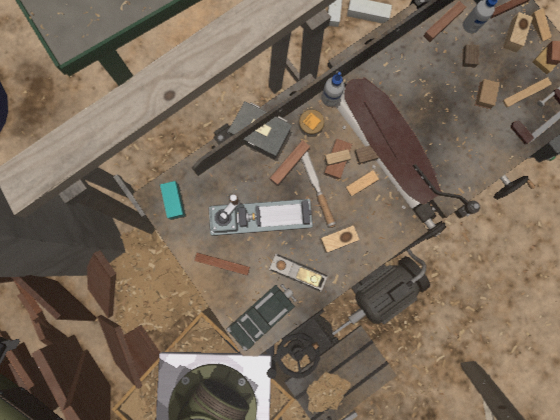

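View pics/scene1.png

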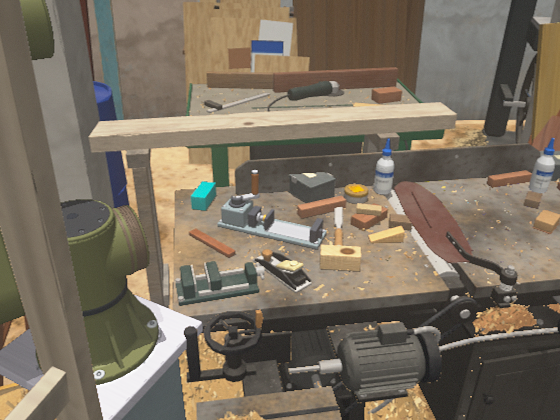

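Top view: the clamp is at (260,217), with the housing left at (225,217), the end stop right at (308,215) and the sleeve near (233,198). Block candidates are the pale piece with a dark knot at (340,239), the turquoise look-alike at (172,200), pale pieces without a knot at (337,157) and (363,183), and a knotted piece far off at (519,30). The one at (340,239) fits: square, about 36 px (100 mm) long, knotted, right of the clamp. I'll confirm it in a crop.

```bash
cat > h.py <<'E'
from cell import manip, optics
import cv2,numpy as np
np.set_printoptions(suppress=True,precision=2)
def ray(c,uv,z):
    K,R,t=map(np.array,(c["camera_matrix"],c["R"],c["t"]))
    o=-R.T@t; d=R.T@np.linalg.inv(K)@np.array([uv[0],uv[1],1.0])
    return o+d*(z-o[2])/d[2]
def cloud(c,d):
    K,R,t=map(np.array,(c["camera_matrix"],c["R"],c["t"]))
    v,u=np.indices(d.shape); p=np.stack([(u-K[0,2])/K[0,0]*d,(v-K[1,2])/K[1,1]*d,d],-1)
    return (p-t)@R
E
python3 - <<'E'
from h import *
z=np.load("pics/top1.npz");p,d=z["p"],z["d"];c=optics.calibration("top")
X=cloud(c,d)
for n,uv in dict(block=(340,239),housing=(225,217),stop=(308,215),sleeve=(233,198),plane=(298,272),strip=(222,264)).items(): print(n,X[uv[1],uv[0]])
im=cv2.resize(p[160:300,190:390],None,fx=4,fy=4,interpolation=cv2.INTER_CUBIC)
cv2.imwrite("pics/crop1.png",im[...,::-1])
# block: height slab
m=(abs(X[...,2]-45)<8)&(d>0); m[:215]=0;m[262:]=0;m[:,:318]=0;m[:,364:]=0
pts=X[m][:,:2].astype(np.float32);print(len(pts),X[m][:,2].mean(),cv2.minAreaRect(pts))
# clamp base: everything z 8..16 region
m=(X[...,2]>6)&(X[...,2]<70)&(d>0); m[:195]=0;m[240:]=0;m[:,:204]=0;m[:,318:]=0
pts=X[m][:,:2].astype(np.float32);print(len(pts),cv2.minAreaRect(pts))
print(X[217,200:320:4,:].round(0).tolist())
E
```

```text
block [ 484.36 -346.21   43.42]
housing [533.76 -19.32  81.36]
stop [ 549.61 -252.43   53.03]
sleeve [576.18 -45.53 156.17]
plane [ 387.42 -228.71   33.16]
strip [404.5   -9.26  10.43]
548 44.35178241160065 ((485.9394836425781, -344.9822692871094), (45.031673431396484, 101.407470703125), 23.158430099487305)
2785 ((545.5511474609375, -121.56968688964844), (130.4293975830078, 323.3153076171875), 1.6755650043487549)
[[542.0, 63.0, -8.0], [541.0, 51.0, -1.0], [541.0, 38.0, 2.0], [535.0, 20.0, 58.0], [533.0, 6.0, 78.0], [535.0, -4.0, 71.0], [534.0, -16.0, 80.0], [535.0, -27.0, 76.0], [536.0, -37.0, 63.0], [541.0, -46.0, 22.0], [538.0, -59.0, 54.0], [539.0, -70.0, 51.0], [390.0, -143.0, 1361.0], [541.0, -93.0, 41.0], [540.0, -104.0, 52.0], [545.0, -115.0, 11.0], [545.0, -127.0, 13.0], [545.0, -138.0, 16.0], [546.0, -150.0, 12.0], [546.0, -162.0, 10.0], [546.0, -174.0, 14.0], [547.0, -186.0, 9.0], [547.0, -197.0, 9.0], [548.0, -209.0, 7.0], [548.0, -221.0, 11.0], [548.0, -233.0, 10.0], [544.0, -241.0, 50.0], [544.0, -252.0, 55.0], [550.0, -269.0, 1.0], [551.0, -281.0, -2.0]]
```

View pics/crop1.png

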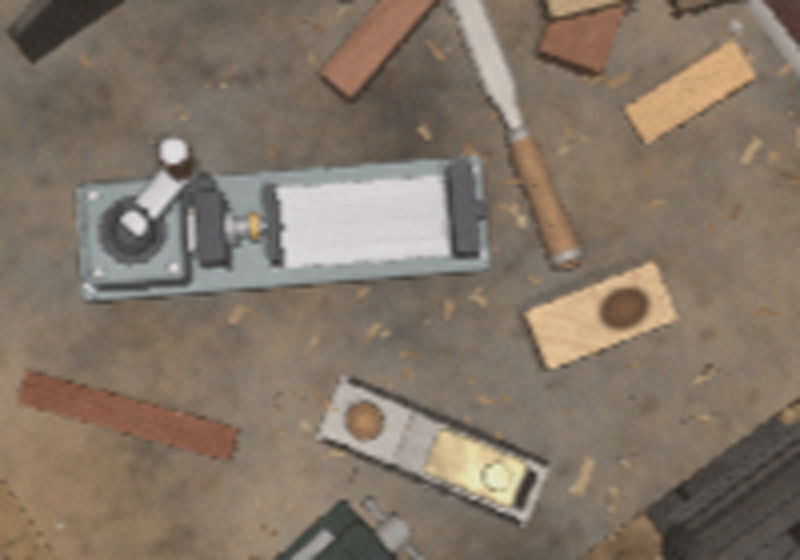

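The crop shows the pale, knotted square offcut at (600,315), which confirms the block. The clamp's bed is the light area at x 285–450, the stop is at (465,210), the crank axis is near (135,222) and the sleeve top is at (173,150).

```bash
python3 - <<'E'
from h import *
c=optics.calibration("top")
f=lambda u,v,z: ray(c,((u+.5)/4+190-.5,(v+.5)/4+160-.5),z)
cs=np.array([f(*q,12) for q in [(78,188),(482,155),(489,268),(88,300)]]);print(cs)
ctr=cs.mean(0); y=(cs[0]+cs[3]-cs[1]-cs[2])[:2]; yaw=np.arctan2(y[1],y[0])-np.pi/2
print("clamp",ctr,yaw,np.degrees(yaw),np.linalg.norm(y)/2)
print("sleeve top",f(173,149,155),"axis hub",f(135,222,75), f(135,222,85))
print("stop face top ~",f(450,163,52),f(455,258,52),"foot",f(447,220,12))
print("jaw",f(284,225,53), f(277,185,53),f(281,263,53))
s=manip.read_state();print(s["eef_pos"],s["eef_rot"])
E
```

```text
[[ 570.84   35.05   12.  ]
 [ 604.27 -261.19   12.  ]
 [ 520.63 -267.91   12.  ]
 [ 488.78   24.19   12.  ]]
clamp [ 546.13 -117.47   12.  ] 0.11051100739224662 6.331814313314773 295.97923035677906
sleeve top [579.35 -44.99 155.  ] axis hub [539.61 -13.97  75.  ] [538.44 -14.98  85.  ]
stop face top ~ [ 591.42 -234.85   52.  ] [ 523.19 -239.84   52.  ] foot [ 555.17 -236.34   12.  ]
jaw [ 543.14 -117.54   53.  ] [ 571.7  -111.66   53.  ] [ 515.94 -116.26   53.  ]
[223.57 502.26 204.96] [-3.14 -0.    2.72]
```

```bash
python3 - <<'E'
from h import *
z=np.load("pics/top1.npz");d=z["d"];c=optics.calibration("top");X=cloud(c,d)
for uv in [(20,170),(100,110),(165,95),(250,40),(120,190),(60,210),(310,40),(280,60),(300,105),(210,155),(430,15),(215,380),(260,320)]: print(uv,X[uv[1],uv[0]])
K,R,t=c["camera_matrix"],c["R"],c["t"]
q=R@[223,502,205]+t;print(q,(K@q/q[2])[:2])
# high things within reach region
m=(d>0)&(X[...,2]>200)&(np.hypot(X[...,0],X[...,1])<900)
v,u=np.nonzero(m);print(len(v),[ (u.min(),u.max(),v.min(),v.max()) if len(v) else 0]); 
if len(v): print(X[m].min(0),X[m].max(0))
E
```

```text
(20, 170) [631.34 508.35 167.02]
(100, 110) [799.81 314.29 165.52]
(165, 95) [846.33 144.82 167.39]
(250, 40) [1007.85  -76.16  169.82]
(120, 190) [ 709.56  490.35 -577.14]
(60, 210) [ 569.2   548.77 -168.08]
(310, 40) [1088.71 -250.27   27.42]
(280, 60) [1215.65 -166.22 -381.67]
(300, 105) [ 888.62 -225.13   12.4 ]
(210, 155) [700.16  25.42 114.22]
(430, 15) [1188.42 -621.32   19.65]
(215, 380) [83.15 -4.64 28.22]
(260, 320) [ 253.27 -124.96   60.71]
[-673.73  278.4  1116.92] [ -1.06 332.62]
4105 [(np.int64(0), np.int64(248), np.int64(202), np.int64(419))]
[  34.92 -105.73  200.02] [541.63 532.2  607.37]
```

```bash
python3 -m crank '[[80,-290,-334,-40,0,0,0.375],[80,-290,-334,-40,0,0,0.375],[80,-290,-334,-40,0,0,0.375],[80,-290,-334,-40,0,0,0.375],[80,-290,-334,-40,0,0,0.375],[80,-290,-334,-40,0,0,0.375],[80,-290,-334,-40,0,0,0.375],[80,-290,-334,-40,0,0,0.375],[80,-290,-334,-40,0,0,0.375],[80,-290,-334,-40,0,0,0.375]]' 30
python3 - <<'E'
from h import *
from scipy.spatial.transform import Rotation as Ro
s=manip.read_state();R=Ro.from_euler("xyz",s["eef_rot"])
print(s["joints"],R.inv().apply(np.array([486,-345,205])-s["eef_pos"]), (R.inv()*Ro.from_euler("xyz",[np.pi,0,1.975])).as_rotvec())
E
```

```text
clock: 1.1
eef_pos: [353.7, 75.5, 245.8]
eef_rot: [3.141, 0.001, 2.341]
wrist_force: [0.0, 1.5, 0.7]
finger_gap: 75.2
finger_force: 0.0
[ 0.11 -0.17  1.93 -0.    1.38 -0.66] [-393.82 -198.04   41.1 ] [0.   0.   0.37]
```

```bash
python3 -m crank '[[80,-394,-198,70,0,0,0.367],[80,-394,-198,70,0,0,0.367],[80,-394,-198,70,0,0,0.367],[80,-394,-198,70,0,0,0.367],[80,-394,-198,70,0,0,0.367],[80,-394,-198,70,0,0,0.367],[80,-394,-198,70,0,0,0.367],[80,-394,-198,70,0,0,0.367],[80,-394,-198,70,0,0,0.367],[80,-394,-198,70,0,0,0.367]]'
python3 - <<'E'
from h import *
c=optics.calibration("wrist");s=manip.read_state()
p,d=optics.camera("wrist");cv2.imwrite("pics/w1.png",p[...,::-1]);np.savez("pics/w1.npz",p=p,d=d,R=c["R"],t=c["t"],K=c["camera_matrix"])
print(s["eef_pos"],s["eef_rot"],s["joints"])
X=cloud(c,d);m=(abs(X[...,2]-45)<6)&(d>0)&(np.hypot(X[...,0]-486,X[...,1]+345)<75)
print(m.sum(),X[m][:,2].mean(),cv2.minAreaRect(X[m][:,:2].astype(np.float32)))
E
```

```text
clock: 2.1
eef_pos: [488.1, -343.0, 172.2]
eef_rot: [-3.14, -0.003, 1.978]
wrist_force: [-0.1, 0.4, 0.3]
finger_gap: 74.9
finger_force: 0.0
[ 488.09 -343.03  172.22] [-3.14 -0.    1.98] [-0.67  0.43  1.42 -0.    1.29 -1.08]
3913 45.1137478320579 ((486.6449890136719, -346.9651794433594), (45.094085693359375, 99.29689025878906), 22.96721649169922)
```

View pics/w1.png

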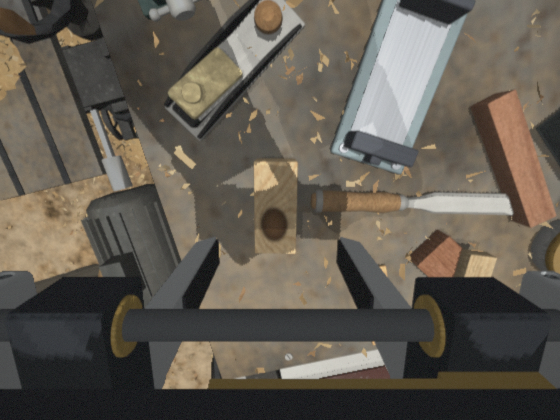

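The wrist view shows the knotted offcut at (275,205), with the knot at (274,225). The chisel's handle end at (318,200) is close to the right finger's path. I'll grip 24 mm toward the knot end with a smaller opening, so the finger misses the handle.

```bash
cat >> h.py <<'E'
from scipy.spatial.transform import Rotation as Ro
def go(pos,yaw):
    s=manip.read_state();R=Ro.from_euler("xyz",s["eef_rot"])
    print("at",s["eef_pos"],s["eef_rot"],"shift",R.inv().apply(np.array(pos)-s["eef_pos"]),"turn",(R.inv()*Ro.from_euler("xyz",[np.pi,0,yaw])).as_rotvec())
E
python3 - <<'E'
from h import *
z=np.load("pics/w1.npz");c=dict(R=z["R"],t=z["t"],camera_matrix=z["K"]);X=cloud(c,z["d"])
print("knot",X[225,274],"chisel",X[200,318],X[212,325],X[190,325])
go([496,-369,8],1.972)
E
```

```text
knot [ 492.58 -363.02   45.29] chisel [ 528.29 -322.64   24.92] [ 543.48 -333.43   16.6 ] [ 536.09 -311.97   -0.61]
at [ 487.92 -340.96  173.22] [-3.14 -0.    1.98] shift [-29.43  -3.47 165.14] turn [-0.   -0.    0.01]
```

```bash
python3 -m crank '[[68,-29.5,-3.5,30,0,0,0],[68,-29.5,-3.5,70,0,0,0],[68,-29.5,-3.5,110,0,0,0],[68,-29.5,-3.5,145,0,0,0],[68,-29.5,-3.5,165,0,0,0],[68,-29.5,-3.5,165,0,0,0],[68,-29.5,-3.5,165,0,0,0],[30,-29.5,-3.5,165,0,0,0],[30,-29.5,-3.5,165,0,0,0],[30,-29.5,-3.5,165,0,0,0]]' 35
python3 -m crank '[[30,0,0,0,0,0,0],[30,0,0,0,0,0,0],[30,0,0,-3,0,0,0],[30,0,0,-30,0,0,0],[30,0,0,-60,0,0,0],[30,0,0,-90,0,0,0],[30,0,0,-120,0,0,0],[30,0,0,-120,0,0,0]]' 35
python3 - <<'E'
from h import *
go([552.5,-187,180],1.972)
c=optics.calibration("wrist")
p,d=optics.camera("wrist");cv2.imwrite("pics/w2.png",p[...,::-1]);np.savez("pics/w2.npz",p=p,d=d,R=c["R"],t=c["t"],K=c["camera_matrix"])
E
```

```text
clock: 3.15
eef_pos: [496.8, -369.0, 11.6]
eef_rot: [3.141, 0.002, 1.981]
wrist_force: [-1.1, 1.1, 6.6]
finger_gap: 44.6
finger_force: 35.0
clock: 3.95
eef_pos: [497.6, -369.9, 134.9]
eef_rot: [3.139, 0.006, 1.981]
wrist_force: [0.2, 0.3, -1.4]
finger_gap: 44.8
finger_force: 35.0
at [ 497.61 -369.87  134.87] [3.14 0.01 1.98] shift [145.57 123.36 -45.63] turn [0.   0.01 0.01]
```

View pics/w2.png

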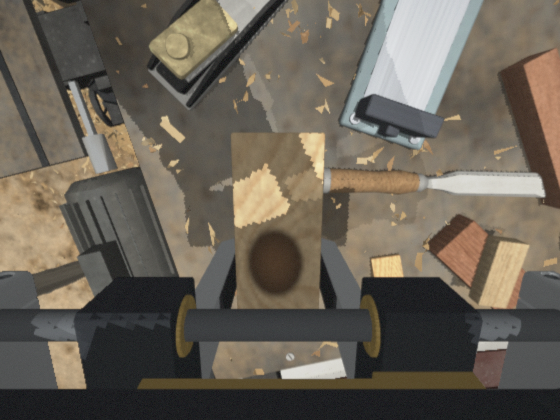

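The block is held straight, its top face spanning (233–325, 133–310) with the knot between the fingers. Next I'll refine the stop and check how the block sits in the hand, using the pictures already taken.

```bash
python3 - <<'E'
from h import *
for n in ["w1","w2"]:
    z=np.load(f"pics/{n}.npz");c=dict(R=z["R"],t=z["t"],camera_matrix=z["K"]);d=z["d"];X=cloud(c,d)
    m=(X[...,2]>46)&(X[...,2]<58)&(d>0)&(np.hypot(X[...,0]-555,X[...,1]+248)<50)
    r=cv2.minAreaRect(X[m][:,:2].astype(np.float32));print(n,"stop",m.sum(),X[m][:,2].mean(),r,X[m].min(0),X[m].max(0))
    m=(X[...,2]>6)&(X[...,2]<17)&(d>0)&(X[...,1]>-275)&(X[...,1]<-120)&(abs(X[...,0]-550)<70)
    print("base",cv2.minAreaRect(X[m][:,:2].astype(np.float32)))
    for y0 in (-160,-190,-220):
        q=X[m&(abs(X[...,1]-y0)<4)];print(y0,np.percentile(q[:,0],[1,99]) if len(q) else 0)
    if n=="w2":
        m=(X[...,2]>150)&(d>0)&(d<400); m[330:]=0; m[:,:232]=0;m[:,326:]=0;m[240:]=0
        P=X[m];A=np.c_[P[:,:2],np.ones(len(P))];k=np.linalg.lstsq(A,P[:,2],rcond=None)[0];print("plane",k,np.median(P[:,2]))
        print(cv2.minAreaRect(P[:,:2].astype(np.float32)), X[134,240],X[134,318])
E
```

```text
w1 stop 1268 51.80509660974085 ((560.5635986328125, -247.18603515625), (65.81171417236328, 18.146039962768555), 6.093924045562744) [ 527.31 -259.25   46.18] [ 593.51 -235.2    54.03]
base ((552.6446533203125, -195.74400329589844), (155.45135498046875, 136.39639282226562), 86.41321563720703)
-160 [508.7 592.8]
-190 [511.85 596.16]
-220 [515.04 599.46]
w2 stop 1829 51.73166652100095 ((560.490966796875, -247.24594116210938), (65.8760986328125, 18.42751693725586), 6.298006534576416) [ 527.25 -259.32   46.02] [ 594.04 -234.92   54.16]
base ((543.3993530273438, -208.45306396484375), (125.40921783447266, 143.97637939453125), 11.769952774047852)
-160 [509.53 592.68]
-190 [511.91 596.07]
-220 [515.03 599.21]
plane [  0.    -0.   164.99] 168.09195214113424
((478.82867431640625, -326.2824401855469), (45.19491958618164, 53.340415954589844), 23.390033721923828) [ 452.38 -309.23  169.13] [ 485.88 -294.67  168.39]
```

```bash
python3 - <<'E'
from h import *
go([556,-205,135],1.679)
E
```

```text
at [ 496.85 -369.27  132.1 ] [3.14 0.   1.98] shift [127.08 119.72  -3.1 ] turn [0.  0.  0.3]
```

```bash
python3 -m crank '[[30,30,28,-3,0,0,0.08],[30,65,60,-3,0,0,0.16],[30,95,90,-3,0,0,0.24],[30,115,110,-3,0,0,0.3],[30,127,120,-3,0,0,0.3],[30,127,120,-3,0,0,0.3],[30,127,120,-3,0,0,0.3],[30,127,120,-3,0,0,0.3]]'
python3 - <<'E'
from h import *
go([556,-205,27],1.679)
E
```

```text
clock: 4.8
eef_pos: [555.3, -205.7, 133.1]
eef_rot: [-3.141, -0.0, 1.68]
wrist_force: [-0.6, 0.6, -1.3]
finger_gap: 45.0
finger_force: 35.0
at [ 555.31 -205.71  133.05] [-3.14 -0.    1.68] shift [  0.63   0.82 106.05] turn [-0. -0.  0.]
```

```bash
python3 -m crank '[[30,0,0,35,0,0,0],[30,0,0,70,0,0,0],[30,0,0,90,0,0,0],[30,0,0,100,0,0,0],[30,0,0,105,0,0,0],[30,0,0,107,0,0,0],[30,0,0,107,0,0,0],[30,0,0,107,0,0,0]]'
python3 -m crank '[[30,0,0,2,0,0,0],[30,0,0,2,0,0,0],[30,0,0,2,0,0,0]]'
```

```text
clock: 5.6
eef_pos: [556.2, -204.7, 27.4]
eef_rot: [3.14, 0.001, 1.681]
wrist_force: [0.6, 0.0, -1.8]
finger_gap: 44.8
finger_force: 35.0
clock: 5.9
eef_pos: [555.9, -204.5, 24.6]
eef_rot: [3.141, 0.0, 1.681]
wrist_force: [-0.7, 0.0, -1.6]
finger_gap: 44.6
finger_force: 35.0
```

```bash
python3 -m crank '[[30,0,0,1,0,0,0],[30,0,0,2,0,0,0],[30,0,0,2,0,0,0],[30,0,0,2,0,0,0]]'
```

```text
clock: 6.3
eef_pos: [556.0, -204.5, 23.6]
eef_rot: [3.141, 0.0, 1.681]
wrist_force: [-5.5, 2.5, 11.8]
finger_gap: 44.9
finger_force: 35.0
```

```bash
python3 -m crank '[[75,0,0,-1,0,0,0],[75,0,0,-1,0,0,0],[75,0,0,-1,0,0,0],[75,0,0,-10,0,0,0],[75,0,0,-40,0,0,0],[75,0,0,-80,0,0,0],[75,0,0,-125,0,0,0],[75,0,0,-165,0,0,0],[75,-30,0,-200,0,0,0],[75,-30,0,-200,0,0,0]]'
python3 - <<'E'
from h import *
c=optics.calibration("wrist")
p,d=optics.camera("wrist");cv2.imwrite("pics/w3.png",p[...,::-1]);np.savez("pics/w3.npz",p=p,d=d,R=c["R"],t=c["t"],K=c["camera_matrix"])
X=cloud(c,d);m=(abs(X[...,2]-57)<5)&(d>0)&(abs(X[...,0]-553)<32)&(X[...,1]>-233)&(X[...,1]<-125)
print("block",m.sum(),np.median(X[m][:,2]),cv2.minAreaRect(X[m][:,:2].astype(np.float32)))
m=(X[...,2]>125)&(d>0)&(X[...,2]<170)&(X[...,1]>-100)&(abs(X[...,0]-550)<90);v,u=np.nonzero(m)
print("sleeve",m.sum(),u.mean() if m.any() else 0,v.mean() if m.any() else 0,np.median(X[m],0) if m.any() else 0)
go([580,-45,98],1.68)
E
```

```text
clock: 7.3
eef_pos: [560.3, -237.0, 228.3]
eef_rot: [3.135, 0.005, 1.679]
wrist_force: [-0.5, 0.1, -0.5]
finger_gap: 70.4
finger_force: 0.0
block 3475 57.08842048974832 ((553.1499633789062, -180.64865112304688), (44.95594787597656, 100.22209930419922), 6.406247615814209)
sleeve 50 324.6 1.22 [579.81 -56.33 127.87]
at [ 559.6  -235.62  224.99] [3.14 0.   1.68] shift [187.6   40.47 126.69] turn [ 0.  0. -0.]
```

View pics/w3.png

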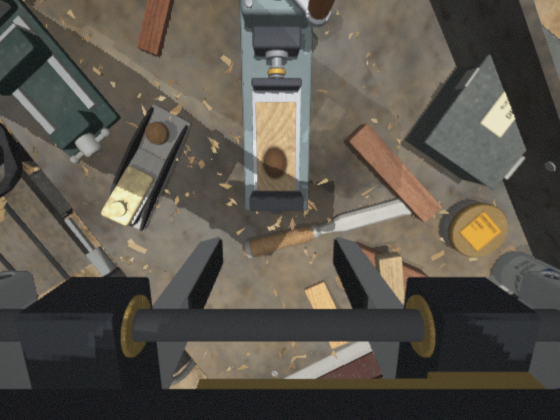

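The offcut lies flat and straight on the bed (275,145), 57.7 mm from the stop face and on the centre line. The sleeve is at (318,3), at the edge of the picture, so I'll move nearer to see the crank.

```bash
python3 -m crank '[[55,40,20,0,0,0,0],[55,80,20,0,0,0,0],[55,100,20,0,0,0,0],[55,100,20,0,0,0,0],[55,100,20,0,0,0,0],[55,100,20,0,0,0,0]]'
python3 - <<'E'
from h import *
c=optics.calibration("wrist")
p,d=optics.camera("wrist");cv2.imwrite("pics/w4.png",p[...,::-1]);np.savez("pics/w4.npz",p=p,d=d,R=c["R"],t=c["t"],K=c["camera_matrix"])
X=cloud(c,d)
m=(X[...,2]>125)&(d>0)&(X[...,2]<170)&(abs(X[...,1]+30)<90)&(abs(X[...,0]-550)<90);m[250:]=0;v,u=np.nonzero(m)
print("sleeve",m.sum(),u.mean(),v.mean(),np.median(X[m],0));P=X[m&(X[...,2]>145)];print(cv2.minAreaRect(P[:,:2].astype(np.float32)))
m=(X[...,2]>57)&(d>0)&(X[...,2]<67)&(abs(X[...,1]+10)<60)&(abs(X[...,0]-545)<60)
print("housing",cv2.minAreaRect(X[m][:,:2].astype(np.float32)))
go([580,-45,98],1.68)
E
```

```text
clock: 7.95
eef_pos: [567.9, -133.4, 221.9]
eef_rot: [-3.141, -0.0, 1.68]
wrist_force: [0.2, -0.3, -0.4]
finger_gap: 51.6
finger_force: 0.0
sleeve 553 303.3978300180832 118.625678119349 [578.64 -46.45 154.71]
((579.3263549804688, -46.0645637512207), (20.507022857666016, 21.07435417175293), 8.439583778381348)
housing ((535.89208984375, -12.452198028564453), (73.82440185546875, 68.79988098144531), 6.294989109039307)
at [ 567.87 -133.57  221.99] [-3.14 -0.    1.68] shift [ 86.7   21.77 123.99] turn [-0. -0. -0.]
```

View pics/w4.png

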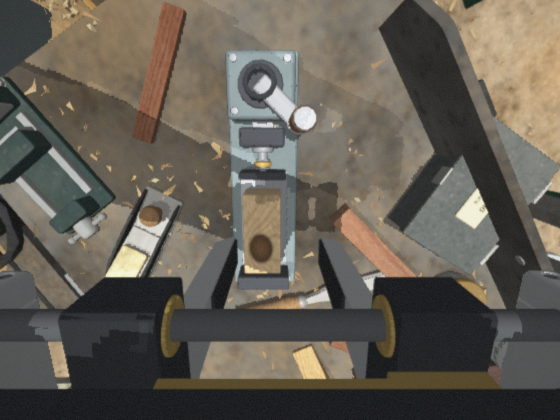

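Sleeve top at (303,118) and crank hub at (260,82). That puts the axis at about (535.9,-12.5) and the sleeve at (579.3,-46), so R = 54.9 mm and the crank angle is about 0.77. Moving above the sleeve and down.

```bash
python3 -m crank '[[55,40,10,0,0,0,0],[55,75,20,0,0,0,0],[55,85.7,21,0,0,0,0],[55,85.7,21,0,0,0,0],[55,85.7,21,30,0,0,0],[55,85.7,21,65,0,0,0],[55,85.7,21,100,0,0,0],[55,85.7,21,120,0,0,0],[55,85.7,21,124,0,0,0],[55,85.7,21,124,0,0,0]]' 40
python3 - <<'E'
from h import *
go([579.3,-46,98],1.68)
E
```

```text
clock: 9.0
eef_pos: [579.5, -46.4, 98.5]
eef_rot: [-3.141, 0.0, 1.68]
wrist_force: [0.8, 0.6, 0.6]
finger_gap: 52.2
finger_force: 0.0
at [579.46 -46.43  98.52] [-3.14  0.    1.68] shift [ 0.44 -0.11  0.52] turn [-0.  0. -0.]
```

```bash
python3 -m crank '[[10,0,0,0,0,0,0],[10,0,0,0,0,0,0],[10,0,0,0,0,0,0],[10,0,0,0,0,0,0],[10,0,0,0,0,0,0]]' 40
python3 - <<'E'
from h import *
# rows for arc from angle a0 (world, cw), step, in tool axes at yaw 1.68
s=manip.read_state();ax=np.array([535.9,-12.5]);r=s["eef_pos"][:2]-ax;print(s["eef_pos"],np.hypot(*r),np.arctan2(r[1],r[0]))
E
```

```text
clock: 9.5
eef_pos: [579.6, -45.3, 98.9]
eef_rot: [3.141, 0.0, 1.681]
wrist_force: [-0.8, -0.8, 3.3]
finger_gap: 21.1
finger_force: 40.0
[579.64 -45.26  98.91] 54.65168851892346 -0.6427963734182846
```

```bash
cat > arc.py <<'E'
import sys,numpy as np
t0,step,n=map(float,sys.argv[1:4])
for i in range(int(n)):
    th=t0+step*(i+1);print(f"{th:.3f} [10,{54.8*(np.cos(th)-np.cos(t0)):.1f},{54.8*(np.sin(th)-np.sin(t0)):.1f},0,0,0,0]",end=", ")
print()
E
cat > f.py <<'E'
from h import *
s=manip.read_state();r=s["eef_pos"][:2]-[535.9,-12.5];a=np.arctan2(r[1],r[0]);T=np.array([np.sin(a),-np.cos(a)])
F=s["wrist_force"][:2];print("crank",round((0.11-a)%(2*np.pi),3),"r",np.hypot(*r),"push",-F@T,"radial",F@(r/np.hypot(*r)),"gap",s["finger_gap"],"z",s["eef_pos"][2],s["clock"])
E
python3 arc.py 2.323 0.1 10; python3 arc.py 3.323 0.1 10;python3 arc.py 4.323 0.1 10
```

```text
2.423 [10,-3.8,-3.9,0,0,0,0], 2.523 [10,-7.2,-8.2,0,0,0,0], 2.623 [10,-10.2,-12.9,0,0,0,0], 2.723 [10,-12.6,-17.7,0,0,0,0], 2.823 [10,-14.6,-22.8,0,0,0,0], 2.923 [10,-16.1,-28.1,0,0,0,0], 3.023 [10,-17.0,-33.5,0,0,0,0], 3.123 [10,-17.3,-39.0,0,0,0,0], 3.223 [10,-17.2,-44.5,0,0,0,0], 3.323 [10,-16.5,-49.9,0,0,0,0], 
3.423 [10,1.3,-5.3,0,0,0,0], 3.523 [10,3.0,-10.5,0,0,0,0], 3.623 [10,5.3,-15.5,0,0,0,0], 3.723 [10,8.1,-20.2,0,0,0,0], 3.823 [10,11.3,-24.6,0,0,0,0], 3.923 [10,15.0,-28.7,0,0,0,0], 4.023 [10,19.0,-32.4,0,0,0,0], 4.123 [10,23.4,-35.7,0,0,0,0], 4.223 [10,28.1,-38.5,0,0,0,0], 4.323 [10,33.1,-40.8,0,0,0,0], 
4.423 [10,5.2,-1.8,0,0,0,0], 4.523 [10,10.5,-3.1,0,0,0,0], 4.623 [10,15.9,-3.9,0,0,0,0], 4.723 [10,21.4,-4.1,0,0,0,0], 4.823 [10,26.9,-3.8,0,0,0,0], 4.923 [10,32.3,-2.9,0,0,0,0], 5.023 [10,37.6,-1.5,0,0,0,0], 5.123 [10,42.7,0.5,0,0,0,0], 5.223 [10,47.6,2.9,0,0,0,0], 5.323 [10,52.2,5.8,0,0,0,0],
```

```bash
python3 -m crank '[[10,-3.8,-3.9,0,0,0,0],[10,-7.2,-8.2,0,0,0,0],[10,-10.2,-12.9,0,0,0,0],[10,-12.6,-17.7,0,0,0,0],[10,-14.6,-22.8,0,0,0,0],[10,-16.1,-28.1,0,0,0,0],[10,-17.0,-33.5,0,0,0,0],[10,-17.3,-39.0,0,0,0,0],[10,-17.2,-44.5,0,0,0,0],[10,-16.5,-49.9,0,0,0,0]]' 40
python3 f.py
```

```text
clock: 10.5
eef_pos: [532.7, -66.8, 99.0]
eef_rot: [3.138, -0.0, 1.681]
wrist_force: [9.8, 4.7, -2.3]
finger_gap: 21.2
finger_force: 40.0
crank 1.739 r 54.37741565556824 push 9.493345639434255 radial -5.305119161560311 gap 21.204185819205843 z 98.9506402638787 10.5
```

```bash
python3 -m crank '[[10,1.3,-5.3,0,0,0,0],[10,3.0,-10.5,0,0,0,0],[10,5.3,-15.5,0,0,0,0],[10,8.1,-20.2,0,0,0,0],[10,11.3,-24.6,0,0,0,0],[10,15.0,-28.7,0,0,0,0],[10,19.0,-32.4,0,0,0,0],[10,23.4,-35.7,0,0,0,0],[10,28.1,-38.5,0,0,0,0],[10,33.1,-40.8,0,0,0,0]]'
python3 f.py
python3 arc.py 4.323 0.05 4;python3 arc.py 4.523 0.05 4;python3 arc.py 4.723 0.05 4;python3 arc.py 4.923 0.05 4;python3 arc.py 5.123 0.05 4;python3 arc.py 5.323 0.05 4;
```

```text
clock: 11.5
eef_pos: [488.4, -39.3, 98.9]
eef_rot: [3.139, 0.002, 1.681]
wrist_force: [6.3, -6.4, -1.4]
finger_gap: 21.3
finger_force: 40.0
crank 2.737 r 54.538245355437134 push 8.657763295453003 radial -2.3643225040876406 gap 21.3061672228756 z 98.94560305045482 11.5
4.373 [10,2.6,-1.0,0,0,0,0], 4.423 [10,5.2,-1.8,0,0,0,0], 4.473 [10,7.8,-2.5,0,0,0,0], 4.523 [10,10.5,-3.1,0,0,0,0], 
4.573 [10,2.7,-0.4,0,0,0,0], 4.623 [10,5.4,-0.8,0,0,0,0], 4.673 [10,8.2,-0.9,0,0,0,0], 4.723 [10,10.9,-1.0,0,0,0,0], 
4.773 [10,2.7,0.1,0,0,0,0], 4.823 [10,5.5,0.3,0,0,0,0], 4.873 [10,8.2,0.7,0,0,0,0], 4.923 [10,10.9,1.2,0,0,0,0], 
4.973 [10,2.7,0.6,0,0,0,0], 5.023 [10,5.3,1.4,0,0,0,0], 5.073 [10,7.9,2.3,0,0,0,0], 5.123 [10,10.4,3.3,0,0,0,0], 
5.173 [10,2.5,1.2,0,0,0,0], 5.223 [10,4.9,2.4,0,0,0,0], 5.273 [10,7.3,3.8,0,0,0,0], 5.323 [10,9.5,5.3,0,0,0,0], 
5.373 [10,2.2,1.6,0,0,0,0], 5.423 [10,4.3,3.4,0,0,0,0], 5.473 [10,6.4,5.2,0,0,0,0], 5.523 [10,8.3,7.1,0,0,0,0],
```

Now the baseline with short, equal calls while the crank should still be free (up to crank 3.95).

```bash

python3 -m crank '[[10,2.6,-1.0,0,0,0,0],[10,5.2,-1.8,0,0,0,0],[10,7.8,-2.5,0,0,0,0],[10,10.5,-3.1,0,0,0,0]]' >/dev/null; python3 f.py
python3 -m crank '[[10,2.7,-0.4,0,0,0,0],[10,5.4,-0.8,0,0,0,0],[10,8.2,-0.9,0,0,0,0],[10,10.9,-1.0,0,0,0,0]]' >/dev/null; python3 f.py
python3 -m crank '[[10,2.7,0.1,0,0,0,0],[10,5.5,0.3,0,0,0,0],[10,8.2,0.7,0,0,0,0],[10,10.9,1.2,0,0,0,0]]' >/dev/null; python3 f.py
python3 -m crank '[[10,2.7,0.6,0,0,0,0],[10,5.3,1.4,0,0,0,0],[10,7.9,2.3,0,0,0,0],[10,10.4,3.3,0,0,0,0]]' >/dev/null; python3 f.py
python3 -m crank '[[10,2.5,1.2,0,0,0,0],[10,4.9,2.4,0,0,0,0],[10,7.3,3.8,0,0,0,0],[10,9.5,5.3,0,0,0,0]]' >/dev/null; python3 f.py
python3 -m crank '[[10,2.2,1.6,0,0,0,0],[10,4.3,3.4,0,0,0,0],[10,6.4,5.2,0,0,0,0],[10,8.3,7.1,0,0,0,0]]' >/dev/null; python3 f.py
for t in 5.523 5.723 5.923 6.123 6.323 6.523 6.723 6.923; do python3 arc.py $t 0.05 4; done
```

```text
crank 2.935 r 54.657040165348356 push 8.09942985241258 radial -2.2111064255729196 gap 20.950114702600402 z 98.9180774661651 11.9
crank 3.136 r 54.79843515704577 push 8.351973961883344 radial 0.24414944030120983 gap 21.675410964294333 z 98.88225648137475 12.3
crank 3.336 r 54.96705614785933 push 8.76569855922081 radial 1.1134018145179656 gap 21.036351961042417 z 98.84737571620198 12.7
crank 3.536 r 55.114769407241106 push 8.785364686861612 radial 2.4762935025450044 gap 21.174881015959322 z 98.84096653969348 13.1
crank 3.734 r 55.24523067963652 push 8.400205465993256 radial 3.9647244759867863 gap 21.514917334385913 z 98.80910254170068 13.5
crank 3.933 r 55.3745512990948 push 9.011620177066936 radial 3.9593099171750756 gap 21.272821700716772 z 98.77677324161618 13.9
5.573 [10,1.8,2.0,0,0,0,0], 5.623 [10,3.6,4.2,0,0,0,0], 5.673 [10,5.2,6.4,0,0,0,0], 5.723 [10,6.7,8.6,0,0,0,0], 
5.773 [10,1.4,2.4,0,0,0,0], 5.823 [10,2.7,4.8,0,0,0,0], 5.873 [10,3.8,7.3,0,0,0,0], 5.923 [10,4.9,9.8,0,0,0,0], 
5.973 [10,0.9,2.6,0,0,0,0], 6.023 [10,1.7,5.2,0,0,0,0], 6.073 [10,2.3,7.9,0,0,0,0], 6.123 [10,2.8,10.6,0,0,0,0], 
6.173 [10,0.4,2.7,0,0,0,0], 6.223 [10,0.6,5.4,0,0,0,0], 6.273 [10,0.7,8.2,0,0,0,0], 6.323 [10,0.7,10.9,0,0,0,0], 
6.373 [10,-0.2,2.7,0,0,0,0], 6.423 [10,-0.5,5.5,0,0,0,0], 6.473 [10,-0.9,8.2,0,0,0,0], 6.523 [10,-1.5,10.8,0,0,0,0], 
6.573 [10,-0.7,2.6,0,0,0,0], 6.623 [10,-1.6,5.2,0,0,0,0], 6.673 [10,-2.5,7.8,0,0,0,0], 6.723 [10,-3.6,10.3,0,0,0,0], 
6.773 [10,-1.2,2.4,0,0,0,0], 6.823 [10,-2.6,4.8,0,0,0,0], 6.873 [10,-4.0,7.1,0,0,0,0], 6.923 [10,-5.6,9.4,0,0,0,0], 
6.973 [10,-1.7,2.2,0,0,0,0], 7.023 [10,-3.5,4.2,0,0,0,0], 7.073 [10,-5.4,6.2,0,0,0,0], 7.123 [10,-7.4,8.1,0,0,0,0],
```

```bash

python3 -m crank '[[10,1.8,2.0,0,0,0,0],[10,3.6,4.2,0,0,0,0],[10,5.2,6.4,0,0,0,0],[10,6.7,8.6,0,0,0,0]]' >/dev/null; python3 f.py
python3 -m crank '[[10,1.4,2.4,0,0,0,0],[10,2.7,4.8,0,0,0,0],[10,3.8,7.3,0,0,0,0],[10,4.9,9.8,0,0,0,0]]' >/dev/null; python3 f.py
```

```text
crank 4.132 r 55.45815163947026 push 8.56144027215909 radial 3.7292475471247992 gap 21.277615891819256 z 98.8059012427167 14.3
crank 4.331 r 55.55200188121932 push 8.034715991267662 radial 4.374890791939128 gap 21.615006545929244 z 98.78532974712539 14.7
```

```bash
python3 -m crank '[[10,0.9,2.6,0,0,0,0],[10,1.7,5.2,0,0,0,0],[10,2.3,7.9,0,0,0,0],[10,2.8,10.6,0,0,0,0]]' >/dev/null; python3 f.py
```

```text
crank 4.531 r 55.59364279107272 push 9.235883397075652 radial 5.991689979383607 gap 21.33656329777931 z 98.79704542569418 15.1
```

```bash
python3 -m crank '[[10,0.4,2.7,0,0,0,0],[10,0.6,5.4,0,0,0,0],[10,0.7,8.2,0,0,0,0],[10,0.7,10.9,0,0,0,0]]' >/dev/null; python3 f.py
```

```text
crank 4.73 r 55.620484727633816 push 8.559171260011535 radial 6.1601806134825825 gap 21.219604506197047 z 98.81714637635655 15.5
```

```bash
python3 -m crank '[[10,-0.2,2.7,0,0,0,0],[10,-0.5,5.5,0,0,0,0],[10,-0.9,8.2,0,0,0,0],[10,-1.5,10.8,0,0,0,0]]' >/dev/null; python3 f.py
python3 -m crank '[[10,-0.7,2.6,0,0,0,0],[10,-1.6,5.2,0,0,0,0],[10,-2.5,7.8,0,0,0,0],[10,-3.6,10.3,0,0,0,0]]' >/dev/null; python3 f.py
```

```text
crank 4.929 r 55.61219039507037 push 9.497137092803092 radial 6.83743853310459 gap 21.37715991000655 z 98.83234343731472 15.9
crank 5.124 r 55.618204049997445 push 10.21789193940572 radial 5.719303267551796 gap 21.11540104543038 z 98.85712664891007 16.3
```

```bash
python3 -m crank '[[10,-1.2,2.4,0,0,0,0],[10,-2.6,4.8,0,0,0,0],[10,-4.0,7.1,0,0,0,0],[10,-5.6,9.4,0,0,0,0]]' >/dev/null; python3 f.py
```

```text
crank 5.32 r 55.566226982370274 push 11.949371418952003 radial 5.873283328174935 gap 21.24554902037066 z 98.85758076871356 16.7
```

```bash
python3 -m crank '[[10,-1.7,2.2,0,0,0,0],[10,-3.5,4.2,0,0,0,0]]' >/dev/null; python3 f.py
```

```text
crank 5.417 r 55.52573472549455 push 13.031971685446736 radial 6.5566437207577355 gap 21.019878529405446 z 98.85156534504769 16.9
```

```bash
python3 -m crank '[[55,0,0,0,0,0,0],[55,0,0,0,0,0,0],[55,0,0,0,0,0,0],[55,0,0,0,0,0,0],[55,0,0,-15,0,0,0],[55,0,0,-50,0,0,0],[55,0,0,-90,0,0,0],[55,0,0,-125,0,0,0],[55,-40,0,-125,0,0,0],[55,-85,0,-125,0,0,0]]'
python3 -m crank '[[55,-40,0,0,0,0,0],[55,-40,0,0,0,0,0],[55,-40,0,0,0,0,0],[55,-40,0,0,0,0,0]]'
python3 - <<'E'
from h import *
c=optics.calibration("wrist")
p,d=optics.camera("wrist");cv2.imwrite("pics/w5.png",p[...,::-1])
X=cloud(c,d)
m=(X[...,2]>145)&(d>0)&(X[...,2]<165)&(abs(X[...,1]+20)<80)&(abs(X[...,0]-540)<80);m[250:]=0
q=np.array(cv2.minAreaRect(X[m][:,:2].astype(np.float32))[0]);r=q-[535.9,-12.5];print("sleeve",q,np.hypot(*r),"crank",(0.11-np.arctan2(r[1],r[0]))%(2*np.pi))
m=(abs(X[...,2]-57)<3)&(d>0)&(p[...,0]>120)&(abs(X[...,0]-553)<32)&(X[...,1]>-240)&(X[...,1]<-130)
print("block",m.sum(),cv2.minAreaRect(X[m][:,:2].astype(np.float32)))
E
```

```text
clock: 17.9
eef_pos: [577.3, -52.8, 224.8]
eef_rot: [3.139, 0.001, 1.683]
wrist_force: [0.8, -0.2, -0.4]
finger_gap: 51.7
finger_force: 0.0
clock: 18.3
eef_pos: [581.3, -91.4, 223.5]
eef_rot: [-3.142, -0.0, 1.682]
wrist_force: [0.9, 0.0, -0.9]
finger_gap: 51.5
finger_force: 0.0
sleeve [566.99  31.98] 54.26388140533376 crank 5.432372761218661
block 2222 ((553.9163208007812, -188.35269165039062), (44.23204040527344, 100.43822479248047), 5.782054901123047)
```

View pics/w5.png

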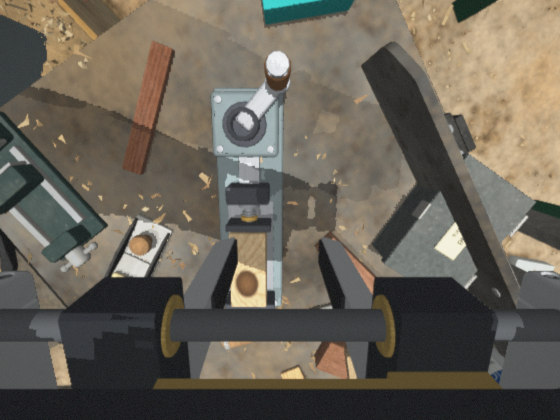

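The jaw, at (248,215), is up against the offcut at (248,265). The offcut's centre measures 50 mm from the stop, which is the bed point. The sleeve, at (277,65), stayed where I let go (crank about 5.43), and the robot touches nothing. Handing in.

```bash
python3 -c "
from cell import manip
print(manip.sign_off())"
```

```text
the job is handed in; nothing more can be done
None
```

The knotted offcut is clamped flat at the bed point; I wound the crank to about 5.42 rad, where the sleeve took about 4.4 N more push than running free (roughly 40 N of grip), let go without backing off, left the plane, wedge and strip alone, and handed the job in at about 18 s.

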